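Stand a plate in the cam fixture and hold the cam lever at full lift

ROBOT

A 6-joint arm with a two-finger parallel gripper is mounted at the origin on a cart in front of the work surface, level with it; the furniture and walls round the work are solid. World frame = base frame: x ahead of the robot, y to its left, z up, the work surface at z = 0. Lengths are in mm, angles in rad, forces in N, time in s.
With the tool pointing down it reaches from about 300 to 875 mm from the base axis. Payload 6.4 kg.
Tool frame: the origin (TCP) lies at the very end of the fingers, on their centre line; the grasp point (between the pads) lies 19 mm behind it; z points along the fingers, y is the line along which they close (so a half turn about z gives the same grasp; the last joint's range is limited). The gripper opens to 85 mm and grips with 20 to 120 N. Pads are 22 mm wide; open, the fingers measure 114 mm over their backs; the gripper's body (76 mm by 85 mm) begins 54 mm behind the grasp point. The pads swing forward as they close: fully open they stand 13 mm farther back than shut.
Start: joints at [-1.543, 0.181, 1.607, -0, 1.354, -0.206], TCP at [133.229, -559.367, 231.288] pointing down, gripper open.
Joint ranges: [-2.99, 2.99], [-0.89, 2.07], [0.3, 2.58], [-1.14, 4.28], [0, 2.63], [-3.12, 3.12]. Speed limits (rad/s): [2.57, 2.57, 3.01, 3.14, 3.14, 3.14].

INTERFACE

Orientations are given as a unit quaternion [x, y, z, w].
In Python, from bench import r, read_camera, calibration, workorder gives the robot as it stands.
- The arm moves only by the shell command python3 -m crank 'ROWS'. ROWS is JSON, one flat list of numbers, 7 for each row, row after row: the finger opening in m, from 0 to 0.0854, then the shift along the tool's x, y, z in m, then the turn, a rotation vector about the tool's x, y, z in degrees. In form: [gripper, dx, dy, dz, wx, wy, wz, gripper, dx, dy, dz, wx, wy, wz, ...]. A call has 1 to 10 rows; each row shifts and turns the commanded pose from where the row before left it, along the tool's axes as they then stand; what a row does not reach is not made up. A row lasts 1/12 s, in which the tool goes at most 41.7 mm and 7.16 degrees, less where a joint would pass 70% of its speed; a pose out of reach is approached as far as the arm can. A call is refused whole if a number of a shift passes 0.0417 or a number of a turn 7.16, either way. A call with a gripper value outside its range is refused whole. The fingers move at their own pace and stop on an object; the grip force is fixed at half the most. Time passes only in rows, so rows that do not move let the fingers close. It gives the time, the measured TCP pose, the force and the opening at its end, in the units of the state.
- r.state(): the state, without advancing time (a new reading comes with each control period).
- read_camera(name): name is "scene" or "side" or "wrist"; returns the picture (400x640x3 uint8, red, green, blue); there is no depth.
- calibration(name): a dict with "intrinsics" (3x3 intrinsics, pixels), "k1" (the pictures are not rectified: a ray, as slopes to the right and down, at radius r is drawn at 1 + k1 r^2 times it, then the intrinsics apply), "position" and "rotation" of the camera in the world; the wrist camera has in their place "tool_from_camera" (4x4, takes a point from camera to tool coordinates, whose origin is the TCP and whose axes are the flange's). Camera axes: x right, y up, looking along -z (the intrinsics and any distortion apply to the point x, -y, -z); pixel columns grow to the right and rows downward; lengths in mm; the calibration is good to about 2 mm. A picture is of the moment at which its call begins: read the wrist's pose just before it. calibration takes no time and is no camera call.
- workorder.hand_in(): hands the job in, once; it reports no verdict.
The state is a dict: "time": time; "joint_pos": joint angles; "joint_vel": joint speeds; "joint_torque": joint torques, N m; "tcp_pos": TCP position; "eef_rot": TCP orientation; "force": force on the tool from outside, world axes, zero at the start; "wrist_torque": the same for the moment, N m; "opening": finger opening in mm.
Only numpy, scipy, OpenCV 4.12 (cv2) and the standard library are available. Lean on these libraries where they do the work, as an engineer would, in place of code of your own. Each camera call takes 0.05 s, during which the arm holds its last target. There are 200 camera calls.

TASK

Pick up the small steel plate that lies flat on the packing block and stand it upright on one of its short edges in the cam fixture, in the middle of the gap between the fence and the jaw, and let go of it. Then swing the cam lever round to its highest lift, where the lever lies straight over the raised index rib, so that the jaw clamps the plate square against the fence. The lever springs back if released, so finish while still holding it there, and leave the pipe offcut, the round tin and the T-shaped piece where they are.

Things in the scene. Friction and masses are not known exactly. Their poses are not given: they have to be found in the camera images.
- plate: Bare steel plate, 45 x 75 x 12 mm, 0.2 to 0.4 kg, with two dark bolt holes. Origin at its centre; own x along the 45 mm width, y along the 75 mm length, z through the 12 mm thickness. It starts lying flat, centred on the packing block, its centre 36 mm above the bench. To be stood with its y axis vertical (either end up), 75 mm tall.
- block: Packing block, dark steel, 28 (x) x 60 (y) x 30 mm high, fixed to the bench; origin at the centre of its underside. The plate overhangs it by 8.5 mm on either long side and 7.5 mm at the ends, so fingers can go down beside the plate's long sides.
- fixture: Cam fixture, fixed to the bench; base plate x = -55 to 55, y = -150 to 95 mm, 12 mm thick. Origin at the base's underside below the jaw; y is the clamping direction (jaw to fence), z up. Along y: raised index rib (x = 0, y = -135 to -75), lever axis (x = 0, y = -30), eccentric disc, sliding jaw between two low guides (x = -37 to 37, y = -4 to 22, tops 30 mm above the bench), gap, sprung fence.
- jaw_face (a point): Centre of the jaw's face towards the fence. The jaw is a steel block that slides freely along y, pushed only by the cam (nothing pulls it back); 34 mm wide (fixture x), top 42 mm above the bench; face at fixture y = 40 mm when open. Beside jaw and fence faces (beyond 17 mm in x) there is only the base plate, so fingers have room there.
- fence (a joint): How far the spring-backed fence is pushed back along fixture +y, m: 0 free, about 0.004 when the plate is fully clamped (8 to 10 N). Fence 34 mm wide, 10 thick, top 50 mm above the bench, with a fixed 30 mm high back block behind it.
- fence_face (a point): Centre of the fence's face towards the jaw; at fixture y = 60 mm when free, 31 mm above the bench.
- seat (a point): Centre of the gap between open jaw and fence, on the top face of the base plate (12 mm above the bench); fixture x = 0, y = 50. The open gap is 20 mm for the 12 mm plate. The standing plate's centre comes 37.5 mm above this point; once clamped it lies at about fixture y = 58.
- handle: Upright round grip at the end of the cam lever, black, 17 to 20 mm thick, 57 mm tall; origin at its centre, 68.5 mm above the bench, 95 mm from the lever's axis. Its lower end, and the flat lever arm below it, are 40 mm above the bench. It does not spin on the lever.
- cam_lever (a joint): Cam lever angle, rad, counter-clockwise from above. 0: on its stop (start), lever points along fixture -x. 1.571: highest lift (12 mm), lever along -y, straight over the index rib. It goes on to 2.1, lift falling. Handle in the fixture: x = -95 cos q, y = -30 - 95 sin q mm. A spring pulls it back to 0: swinging it takes up to about 14 N at the handle.
- pipe_offcut: Bystander: sawn steel tube offcut standing on end, 42 mm across, 50 mm tall; origin at the centre of its underside.
- round_tin: Bystander: green round tin with a light lid, 70 mm across, 40 mm tall; origin at the centre of its underside.
- tee_piece: Bystander: T-shaped welded test piece, 55 x 100 x 47 mm; origin at the centre of its underside.
Things that resemble listed ones, but are neither listed nor needed, are in the scene too. There is more than one size of the plate; the one meant has the size given above.

How it is judged (in metres and radians):
On the way:
1. The plate stands on a short edge in the gap between jaw and fence, let go, with the lever not yet swung ((angle between plate's own y axis and vertical below 0.3 rad or angle between plate's own y axis and vertical above 2.8416 rad) and x of plate in the frame of fixture between -0.012 and 0.012 m and z of plate in the frame of fixture between 0.0455 and 0.0535 m and y of plate in the frame of fixture between 0.038 and 0.062 m and contact force between the fingers and plate below 0.1 N and linear speed of plate below 0.02 m/s and value of joint cam_lever below 0.3 rad), for 0.2 s.
At the end, for the whole second after the job is handed in: The lever is still, at 1.571 rad within 0.15, fingers on its handle; the plate, untouched by the robot, stands on a short edge on the base plate, upright within 0.08 rad, square to the fence within 0.1 rad, within 12 mm of its middle, fence pushed back over 2 mm (value of joint cam_lever between 1.421 and 1.721 rad and velocity of joint cam_lever between -0.05 and 0.05 rad/s and contact force between the fingers and handle above 0.5 N and contact force between each of the arm, the fingers and plate below 0.1 N and (angle between plate's own y axis and vertical below 0.08 rad or angle between plate's own y axis and vertical above 3.0616 rad) and angle between the z axis of plate and the y axis of fixture, either way round below 0.1 rad and x of plate in the frame of fixture between -0.012 and 0.012 m and z of plate in the frame of fixture between 0.0455 and 0.0535 m and y of plate in the frame of fixture between 0.053 and 0.061 m and value of joint fence above 0.002 m); the arm keeps its last pose, push and grip.
It fails at once if A bystander (pipe offcut, round tin, T-shaped piece) is moved more than 30 mm (distance of any of pipe_offcut, round_tin, tee_piece from where it was at the start of the episode above 0.03 m).
It also fails if it takes over 48 s, if anything falls off the work surface, if the arm or the gripper's body presses on something with over 40 N, if the wrist force passes 120 N, or if a joint passes its speed limit or range.

## Working session

There is one attempt and no reset: what is moved stays moved. The work goes in short steps, Python scripts to look and compute and a shell command to move; the robot and the scene stay as the last step left them, time stands still between calls to the robot, and variables do not carry over. Pictures are saved under pics/ and viewed, on a budget of 10 in all, crops included, one or two more only if the job needs it, and the job is handed in when it is done.

```bash
mkdir -p pics; ls; cat > h.py <<'E'
import numpy as np, cv2
from bench import r, read_camera, calibration, workorder
from scipy.spatial.transform import Rotation as R
def cam(n, st=None):
    c=calibration(n); K=np.array(c["intrinsics"]); k1=c["k1"]
    if n=="wrist":
        st=st or r.state(); T=np.array(c["tool_from_camera"]); A=R.from_quat(st["eef_rot"]).as_matrix()
        p=np.array(st["tcp_pos"]); return K,k1,A@T[:3,3]+p,A@T[:3,:3]
    return K,k1,np.array(c["position"]),np.array(c["rotation"])
def pix2w(C,u,v,z):
    K,k1,p,Rm=C
    d=cv2.undistortPoints(np.array([[[u,v]]],float),K,np.array([k1,0,0,0,0.]))[0,0] if k1 else [(u-K[0,2])/K[0,0],(v-K[1,2])/K[1,1]]
    ray=Rm@np.array([d[0],-d[1],-1]); return p+ray*(z-p[2])/ray[2]
def w2pix(C,P):
    K,k1,p,Rm=C; q=Rm.T@(np.array(P,float)-p); x,y=q[0]/-q[2],-q[1]/-q[2]
    s=1+k1*(x*x+y*y); return np.array([K[0,0]*x*s+K[0,2],K[1,1]*y*s+K[1,2]])
def save(im,f,box=None,s=1):
    if box: im=im[box[1]:box[3],box[0]:box[2]]
    cv2.imwrite("pics/"+f,cv2.resize(im[:,:,::-1],None,fx=s,fy=s,interpolation=cv2.INTER_CUBIC))
E
python3 - <<'E'
from h import *
st=r.state(); print(st)
for n in("scene","side","wrist"):
    im=read_camera(n); np.save(n+"0.npy",im); save(im,n+"0.png"); c=calibration(n); print(n,c)
E
```

```text
pics
{'time': 0.0, 'joint_pos': array([-1.54328331e+00,  1.81521417e-01,  1.60802213e+00, -3.71681443e-05,
        1.35375660e+00, -2.06290397e-01]), 'joint_vel': array([ 0.00152377, -0.0015671 , -0.00138877,  0.00119955, -0.00022856,
       -0.00021258]), 'joint_torque': array([-1.57142698e-03, -4.44880164e+01, -3.51343989e+01, -4.01206371e-04,
        8.92863987e-03, -1.01819694e-05]), 'tcp_pos': array([ 133.21102067, -558.79438742,  230.38834185]), 'eef_rot': array([ 9.93173943e-01,  1.16639574e-01,  5.81413401e-05, -8.51956098e-04]), 'force': array([-0.86441368, -0.07576982, -0.01338665]), 'wrist_torque': array([-0.02544429,  0.00324027,  0.02719222]), 'opening': 85.49112615724252}
scene {'intrinsics': array([[441.42094545,   0.        , 327.26257036],
       [  0.        , 441.42094545, 201.87669408],
       [  0.        ,   0.        ,   1.        ]]), 'k1': -0.06625876788646849, 'position': array([-92.1583277 , 327.80038938, 551.7011212 ]), 'rotation': array([-0.24882617,  0.42881505,  0.76009822, -0.42006414])}
side {'intrinsics': array([[472.58002493,   0.        , 316.43328469],
       [  0.        , 472.58002493, 202.89338162],
       [  0.        ,   0.        ,   1.        ]]), 'k1': -0.035067377515248424, 'position': array([ 270.65284835, -898.32733972,  877.31076729]), 'rotation': array([ 0.39843647, -0.07720212, -0.18854917,  0.89428039])}
wrist {'intrinsics': array([[359.47141872,   0.        , 312.11376487],
       [  0.        , 359.47141872, 203.79313837],
       [  0.        ,   0.        ,   1.        ]]), 'k1': -0.06368185568482655, 'tool_from_camera': array([[-5.55044653e-04,  9.49395369e-01,  3.14082990e-01,
         8.04979605e+01],
       [ 9.99999745e-01,  6.68086928e-04, -2.52271297e-04,
        -1.19300964e+00],
       [-4.49339941e-04,  3.14082770e-01, -9.49395498e-01,
        -1.42641626e+02],
       [ 0.00000000e+00,  0.00000000e+00,  0.00000000e+00,
         1.00000000e+00]])}
```

View pics/scene0.png

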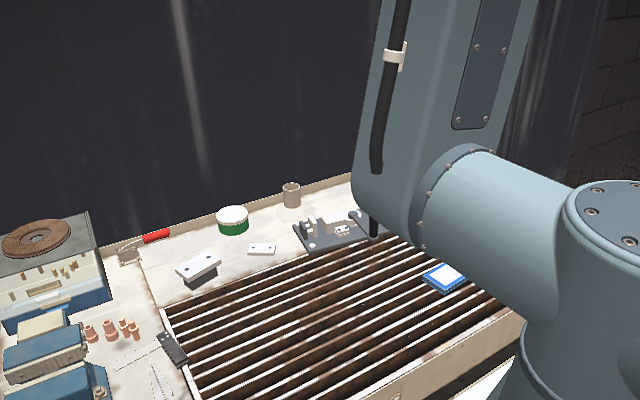

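The scene view shows two pale plates, a large one at (198,267) and a smaller one at (262,249). It also shows the tin at (232,220), the pipe at (291,195), and the fixture at (340,232) with its black handle near (375,220).

View pics/side0.png

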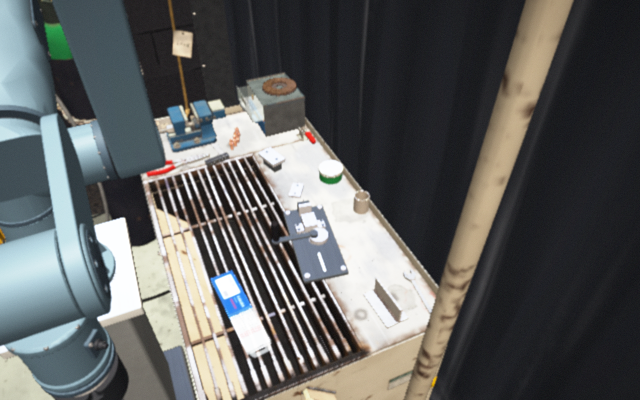

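```bash
sed -i 's/return K,k1,np.array(c\["position"\]),np.array(c\["rotation"\])/return K,k1,np.array(c["position"]),R.from_quat(c["rotation"]).as_matrix()/' h.py
python3 - <<'E'
from h import *
C=cam("scene")
for n,u,v,z in[("big",198,267,36),("small",262,249,36),("small0",262,249,10),("tin",232,213,40),("handle",375,220,68)]: print(n,pix2w(C,u,v,z).round())
S=cam("side"); 
for p in [(0,0,0),(600,0,0)]: print(w2pix(S,p))
E
```

```text
big [586. 205.  36.]
small [573.  80.  36.]
small0 [606.  68.  10.]
tin [726.  83.  40.]
handle [ 497. -136.   68.]
[ 68.71201028 276.13323027]
[299.84833802 206.79078125]
```

The side view shows a plate on a dark block at (270,157) and a second plate lying lower at (297,189). The fixture is at (313,240) with its handle at (278,236), the tin is at (330,171), the pipe at (361,202) and the T at (385,302). Next I'll enlarge the candidates and the fixture.

```bash
python3 - <<'E'
from h import *
a=np.load("scene0.npy")[225:300,165:295]; b=np.load("side0.npy")[140:290,250:360]
z=lambda i,s:cv2.resize(i,None,fx=s,fy=s,interpolation=cv2.INTER_CUBIC)
a=z(a,3.4);b=z(b,3.2)
o=np.zeros((480,800,3),np.uint8); o[:a.shape[0],:a.shape[1]]=a; o[:b.shape[0],445:445+b.shape[1]]=b
save(o,"crop1.png"); print(a.shape,b.shape)
E
```

```text
(255, 442, 3) (480, 352, 3)
```

View pics/crop1.png

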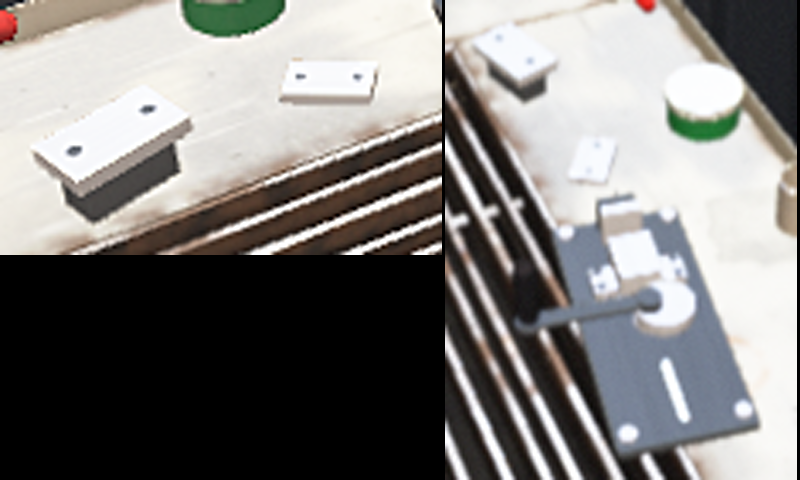

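The plate at scene (198,267) / side (270,157) lies on a dark block and overhangs it, so that is the one meant. The other, at (262,249), lies straight on the bench and is smaller and thinner. Next I'll measure positions from both views.

```bash
python3 - <<'E'
from h import *
C=cam("scene");S=cam("side")
f=lambda L:[pix2w(C,x/3.4+165,y/3.4+225,42) for x,y in L]
g=lambda L,z:[pix2w(S,(x-445)/3.2+250,y/3.2+140,z) for x,y in L]
for P in (f([(33,153),(150,85),(192,123),(77,187)]),g([(473,37),(512,22),(557,68),(517,83)],42),g([(553,225),(668,210),(760,428),(622,455)],12)):
    P=np.array(P); print(P.round(),P.mean(0).round(1))
    for i in range(4): d=P[(i+1)%4]-P[i]; print(np.linalg.norm(d).round(1),np.degrees(np.arctan2(d[1],d[0])).round(1))
print(np.array(g([(667,362),(686,418)],17)), g([(520,322),(521,262)],40),g([(650,300)],50))
E
```

```text
[[593. 246.  42.]
 [618. 172.  42.]
 [571. 164.  42.]
 [552. 234.  42.]] [583.4 203.8  42. ]
78.3 -71.3
47.4 -169.9
72.8 105.2
42.4 16.9
[[563. 235.  42.]
 [605. 243.  42.]
 [618. 158.  42.]
 [578. 152.  42.]] [591.1 196.9  42. ]
42.2 10.4
86.6 -81.1
41.3 -171.6
85.1 99.5
[[ 551.   -7.   12.]
 [ 646.  -30.   12.]
 [ 612. -274.   12.]
 [ 511. -256.   12.]] [ 580.  -141.8   12. ]
98.2 -13.3
246.3 -97.9
103.4 169.9
251.6 80.8
[[ 574.50409165 -191.25521976   17.        ]
 [ 565.13103491 -247.08108479   17.        ]] [array([ 480.73321934, -127.37039319,   40.        ]), array([503.42885708, -66.16893071,  40.        ])] [array([ 576.42599216, -155.43816215,   50.        ])]
```

Plate at about (587,200) and fixture yaw at about -9°. Now I'll move above the plate.

```bash
python3 -m crank '[0.085,0.0281,-0.0288,0,0,0,0,0.085,0.0281,-0.0288,0,0,0,0,0.085,0.0281,-0.0288,0,0,0,0,0.085,0.0281,-0.0288,0,0,0,0,0.085,0.0281,-0.0288,0,0,0,0,0.085,0.0281,-0.0288,0,0,0,0,0.085,0.0281,-0.0288,0,0,0,0,0.085,0.0281,-0.0288,0,0,0,0,0.085,0.0281,-0.0288,0,0,0,0,0.085,0.0281,-0.0288,0,0,0,0]'
```

```text
time: 0.98
tcp_pos: [340.3, -212.2, 231.3]
eef_rot: [0.993, 0.116, 0.0, 0.0]
force: [1.7, 0.3, -0.5]
opening: 85.1
```

```bash
python3 -m crank '[0.085,0.0281,-0.0288,0,0,0,0,0.085,0.0281,-0.0288,0,0,0,0,0.085,0.0281,-0.0288,0,0,0,0,0.085,0.0281,-0.0288,0,0,0,0,0.085,0.0281,-0.0288,0,0,0,0,0.085,0.0281,-0.0288,0,0,0,0,0.085,0.0281,-0.0288,0,0,0,0,0.085,0.0281,-0.0288,0,0,0,0,0.085,0.0281,-0.0288,0,0,0,0,0.085,0.0281,-0.0288,0,0,0,0]'; python3 -m crank '[0.085,0.0281,-0.0288,0,0,0,-7,0.085,0,0,0,0,0,-7,0.085,0,0,0,0,0,-7,0.085,0,0,0,0,0,-7,0.085,0,0,0,0,0,-7,0.085,0,0,0,0,0,-7,0.085,0,0,0,0,0,-7,0.085,0,0,0,0,0,-7,0.085,0,0,0,0,0,-7,0.085,0,0,0,0,0,-7]'; python3 -m crank '[0.085,0,0,0,0,0,-7,0.085,0,0,0,0,0,-7,0.085,0,0,0,0,0,0]'
python3 - <<'E'
from h import *
st=r.state(); print(st["joint_pos"].round(3),st["eef_rot"].round(4),R.from_quat(st["eef_rot"]).as_matrix().round(3))
im=read_camera("wrist"); C=cam("wrist",st)
np.save("w1.npy",im); save(im,"w1.png"); print(w2pix(C,[587,200,42]))
import pickle; pickle.dump(st,open("w1.pkl","wb"))
E
```

```text
time: 1.82
tcp_pos: [547.0, 133.3, 230.9]
eef_rot: [0.993, 0.117, -0.0, 0.0]
force: [1.1, -1.5, 0.5]
opening: 85.1
time: 2.65
tcp_pos: [566.9, 165.7, 230.9]
eef_rot: [0.745, 0.667, -0.0, -0.0]
force: [-0.3, -1.3, 0.9]
opening: 85.0
time: 2.9
tcp_pos: [566.9, 165.7, 230.9]
eef_rot: [0.658, 0.753, -0.0, -0.0]
force: [-0.9, -0.6, -0.0]
opening: 84.8
[ 0.084  0.216  1.566  0.     1.36  -0.05 ] [ 6.584e-01  7.527e-01 -3.000e-04 -3.000e-04] [[-0.133  0.991 -0.001]
 [ 0.991  0.133 -0.   ]
 [ 0.    -0.001 -1.   ]]
[339.19924493 142.70401012]
```

View pics/w1.png

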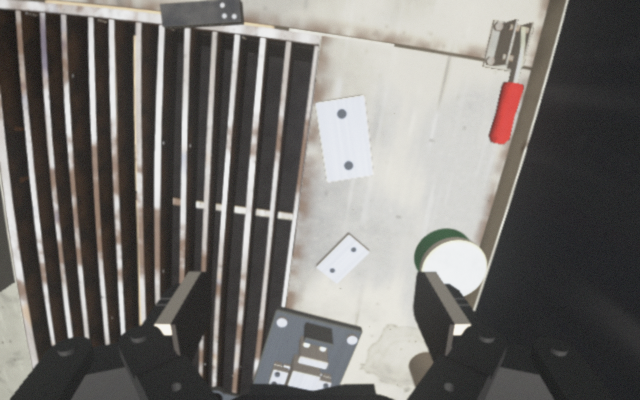

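The wrist view shows the plate with corners (317,103), (364,95), (373,175) and (327,182). The fixture's +y end has corners at (275,308) and (362,325), and the tin is at (452,258).

```bash
python3 - <<'E'
from h import *; import pickle
st=pickle.load(open("w1.pkl","rb")); C=cam("wrist",st)
P=np.array([pix2w(C,u,v,42) for u,v in[(317,103),(364,95),(373,175),(327,182)]]); print(P.round(1),P.mean(0).round(1))
for i in range(4): d=P[(i+1)%4]-P[i]; print(np.linalg.norm(d).round(1),np.degrees(np.arctan2(d[1],d[0])).round(1))
for p in[(275,308),(362,325)]: print(pix2w(C,*p,12).round(1))
E
```

```text
[[561.9 232.5  42. ]
 [602.3 245.   42. ]
 [623.5 174.1  42. ]
 [581.3 161.5  42. ]] [592.3 203.2  42. ]
42.3 17.2
74.0 -73.3
44.1 -163.4
73.6 105.3
[545.2  -6.2  12. ]
[651.3 -16.4  12. ]
```

```bash
python3 -m crank '[0.085,0.015,0.017,0,0,0,-4.5,0.085,0.015,0.017,0,0,0,-4.4,0.085,0,0,0,0,6.5,0,0.085,0,0,0,0,6.5,0,0.085,0,0,0,0,6.5,0,0.085,0,0,0,0,6.5,0,0.085,0,0,0,0,6.5,0,0.085,0,0,0,0,6.5,0,0.085,0,0,0,0,6,0,0.085,0,0,0,0,0,0]'
cat >> h.py <<'E'
def go(target,st=None):
    "tool-frame shift to world target"
    st=st or r.state(); A=R.from_quat(st["eef_rot"]).as_matrix(); d=A.T@(np.array(target)-st["tcp_pos"])
    print("t",round(st["time"],2),"tcp",st["tcp_pos"].round(1),"shift",d.round(1)); print("axes cols",A.round(3).tolist(),"q",st["joint_pos"].round(2)); return d
E
python3 -c "
from h import *
go([591.6,204.4,22.6]); go([591.6,204.4,80])"
```

```text
time: 3.78
tcp_pos: [595.2, 198.2, 227.8]
eef_rot: [0.557, 0.735, 0.229, -0.31]
force: [-0.3, -0.9, -0.8]
opening: 85.4
t 3.78 tcp [595.2 198.2 227.8] shift [-141.    -0.   149.2]
axes cols [[-0.187, 0.962, -0.2], [0.678, 0.274, 0.682], [0.711, -0.009, -0.703]] q [-0.21  0.46  1.46  0.68  1.65 -0.58]
t 3.78 tcp [595.2 198.2 227.8] shift [-100.2   -0.5  108.9]
axes cols [[-0.187, 0.962, -0.2], [0.678, 0.274, 0.682], [0.711, -0.009, -0.703]] q [-0.21  0.46  1.46  0.68  1.65 -0.58]
```

```bash
python3 -m crank '[0.085,-0.025,0,0.027,0,0,0,0.085,-0.025,0,0.027,0,0,0,0.085,-0.025,0,0.027,0,0,0,0.085,-0.025,0,0.027,0,0,0,0.085,0,0,0,0,0,0,0.085,0,0,0,0,0,0]'
python3 - <<'E'
from h import *; import pickle
st=r.state(); im=read_camera("wrist"); C=cam("wrist",st); save(im,"w2.png"); pickle.dump(st,open("w2.pkl","wb"))
go([591.6,204.4,22.6]); c=np.array([592,203,42]);u=np.array([-.284,.959,0]);w=np.array([.959,.284,0])
for a,b in((1,1),(1,-1),(-1,-1),(-1,1)): print(w2pix(C,c+u*37.5*a+w*22.5*b).round())
E
```

```text
time: 4.28
tcp_pos: [592.5, 207.3, 83.2]
eef_rot: [0.555, 0.739, 0.228, -0.308]
force: [-0.7, 0.1, 0.8]
opening: 85.0
t 4.33 tcp [594.4 206.9  85.5] shift [-45.6  -3.4  43.4]
axes cols [[-0.198, 0.96, -0.199], [0.679, 0.281, 0.678], [0.706, -0.001, -0.708]] q [-0.19  0.64  1.51  0.68  1.46 -0.72]
[348. 240.]
[272. 240.]
[265. 379.]
[354. 379.]
```

View pics/w2.png

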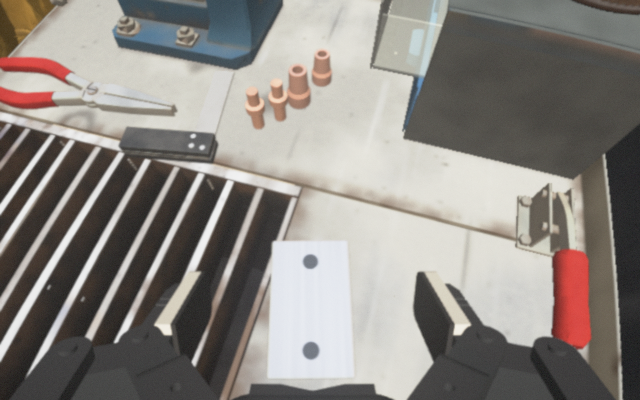

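The plate corners are at (273,241), (346,240), (354,377) and (267,378), within about 2 px of the prediction and square to the fingers. I'll go down and close.

```bash
python3 -m crank '[0.085,-0.0148,0,0.0145,0,0,0,0.085,-0.0148,0,0.0145,0,0,0,0.085,-0.0148,-0.001,0.0145,0,0,0,0.085,0,0,0,0,0,0,0.03,0,0,0,0,0,0,0.03,0,0,0,0,0,0,0.03,0,0,0,0,0,0,0.03,0,0,0,0,0,0,0.03,0,0,0,0,0,0,0.03,0,0,0,0,0,0]'; python3 -m crank '[0.03,0,0,0,0,0,0,0.03,0,0,0,0,0,0,0.03,0,0,0,0,0,0]'
```

```text
time: 5.17
tcp_pos: [594.8, 205.3, 24.7]
eef_rot: [0.554, 0.74, 0.231, -0.305]
force: [-1.0, -1.9, 7.4]
opening: 43.9
time: 5.42
tcp_pos: [594.8, 205.3, 24.7]
eef_rot: [0.554, 0.74, 0.231, -0.305]
force: [-0.7, -1.9, 7.2]
opening: 44.2
```

```bash
python3 -m crank '[0.03,0.01,0,-0.01,0,0,0,0.03,0.025,0,-0.025,0,0,0,0.03,0.025,0,-0.025,0,0,0,0.03,0.025,0,-0.025,0,0,0,0.03,0.025,0,-0.025,0,-6.4,0,0.03,0,0,0,0,-6.4,0,0.03,0,0,0,0,-6.4,0,0.03,0,0,0,0,-6.4,0,0.03,0,0,0,0,-6.4,0,0.03,0,0,0,0,-6.4,0]'; python3 -m crank '[0.03,0,0,0,0,-6.4,0,0.03,0,0,0,0,0,6,0.03,0,0,0,0,0,6,0.03,0,0,0,0,0,6,0.03,0,0,0,0,0,6,0.03,0,0,0,0,0,0]'
python3 -c "
from h import *
go([592,-55,190])"
```

```text
time: 6.25
tcp_pos: [593.8, 205.3, 180.3]
eef_rot: [0.599, 0.799, 0.034, -0.043]
force: [-0.2, 1.0, -2.2]
opening: 44.0
time: 6.75
tcp_pos: [592.8, 205.8, 178.5]
eef_rot: [0.754, 0.656, 0.001, -0.002]
force: [-0.8, 0.1, -1.7]
opening: 43.9
t 6.75 tcp [592.8 205.8 178.5] shift [-258.4   35.2  -12.4]
axes cols [[0.138, 0.99, -0.001], [0.99, -0.138, 0.004], [0.003, -0.001, -1.0]] q [0.14 0.34 1.52 0.   1.28 0.28]
```

```bash
python3 -m crank '[0.03,-0.032,0.0044,-0.0015,0,0,0,0.03,-0.032,0.0044,-0.0015,0,0,0,0.03,-0.032,0.0044,-0.0015,0,0,0,0.03,-0.032,0.0044,-0.0015,0,0,0,0.03,-0.032,0.0044,-0.0015,0,0,0,0.03,-0.032,0.0044,-0.0015,0,0,0,0.03,-0.032,0.0044,-0.0015,0,0,0,0.03,-0.032,0.0044,-0.0015,0,0,0,0.03,0,0,0,0,0,0,0.03,0,0,0,0,0,0]'
python3 - <<'E'
from h import *; import pickle
st=r.state(); im=read_camera("wrist"); C=cam("wrist",st); save(im,"w3.png"); pickle.dump(st,open("w3.pkl","wb")); print(st["tcp_pos"])
E
```

```text
time: 7.58
tcp_pos: [593.7, -54.8, 189.5]
eef_rot: [0.753, 0.658, 0.001, -0.001]
force: [-0.3, 0.7, -2.9]
opening: 44.3
[593.68589431 -54.76148648 189.45371739]
```

View pics/w3.png

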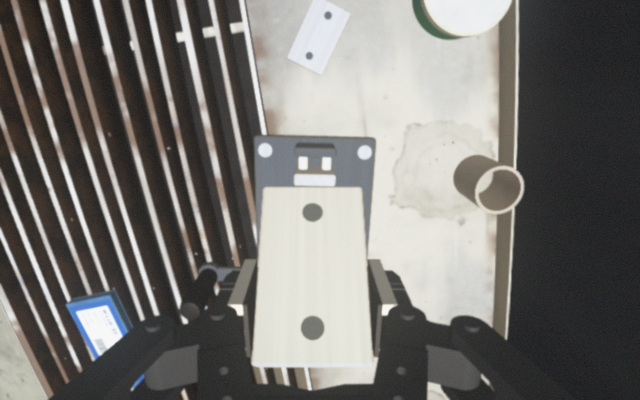

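The base's +y edge runs from (256,136) to (376,138). The back block is at (315,148) and the fence top at about (315,180). The plate is held square, with its far edge from (263,187) to (362,187).

```bash
python3 - <<'E'
from h import *; import pickle
st=pickle.load(open("w3.pkl","rb")); C=cam("wrist",st)
for p,z in[((256,136),12),((376,138),12),((265,151),12),((364,153),12),((257,225),12),((372,225),12),((294,175),50),((336,175),50),((294,186),50),((336,186),50)]: print(p,pix2w(C,*p,z).round(1))
im=cv2.imread("pics/w3.png"); cv2.imwrite("pics/w3c.png",cv2.resize(im[120:240,230:400],None,fx=4.5,fy=4.5,interpolation=cv2.INTER_CUBIC))
E
```

```text
(256, 136) [549.   -8.7  12. ]
(376, 138) [654.3 -24.9  12. ]
(265, 151) [554.6 -23.   12. ]
(364, 153) [642.4 -36.9  12. ]
(257, 225) [534.5 -92.1  12. ]
(372, 225) [ 643.7 -107.1   12. ]
(294, 175) [580.3 -39.6  50. ]
(336, 175) [613.8 -44.2  50. ]
(294, 186) [578.9 -48.7  50. ]
(336, 186) [612.8 -53.3  50. ]
```

View pics/w3c.png

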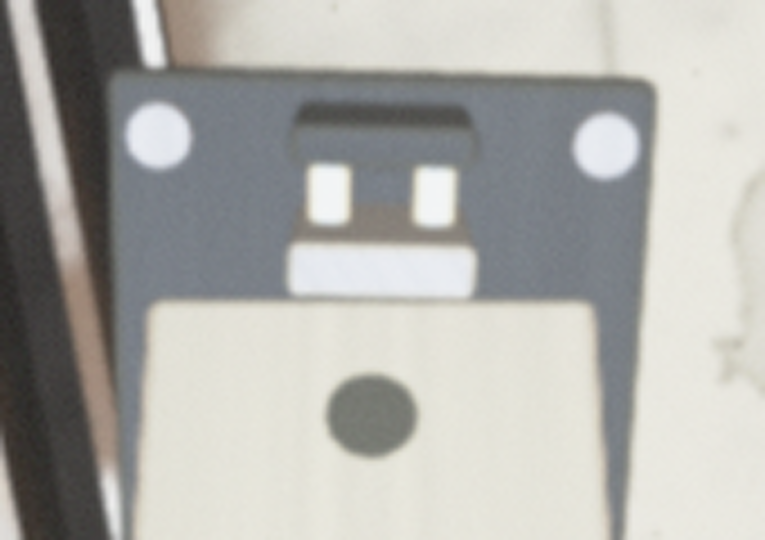

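```bash
cat > pose.py <<'E'
from h import *
from scipy.optimize import least_squares
c=calibration("wrist");K=np.array(c["intrinsics"]);T=np.array(c["tool_from_camera"])
C=(K,c["k1"],T[:3,3],T[:3,:3])
obs=np.array([[262.7,187],[362.7,187],[373,366.5],[252,366]])
# plate axes in tool frame (plate frame: X width=tool y, L toward +u end, N=top normal)
def cor(p):
    a=np.radians(p[3]); L=np.array([np.cos(a),0,np.sin(a)]); N=np.array([np.sin(a),0,-np.cos(a)]); Y=np.array([0,1,0])
    ce=np.array(p[:3]); return [ce+N*6+L*37.5*s+Y*22.5*t for s,t in((1,-1),(1,1),(-1,1),(-1,-1))]
def f(p): return (np.array([w2pix(C,q) for q in cor(p)])-obs).ravel()
s=least_squares(f,[7,0,-9,45]); 
if __name__=="__main__": print(s.x,s.fun.round(1))
E
python3 pose.py
```

```text
[ 6.24156922 -0.40707292 -6.6984537  43.02765688] [ 0.2 -0.1 -0.6 -0.1  0.2 -0.2  0.2  0.4]
```

```bash
python3 -m crank '[0.03,0,0,0,0,0,0.7,0.03,0,0,0,0,-6.5,0,0.03,0,0,0,0,-6.5,0,0.03,0,0,0,0,-6.5,0,0.03,0,0,0,0,-6.5,0,0.03,0,0,0,0,-6.5,0,0.03,0,0,0,0,-6.5,0,0.03,0,0,0,0,-6.5,0,0.03,0,0,0,0,0,0,0.03,0,0,0,0,0,0]'
python3 -c "
from h import *
go([593.1,-71.1,110]);go([593.1,-71.1,48.7])"
```

```text
time: 8.47
tcp_pos: [593.3, -50.2, 186.6]
eef_rot: [0.697, 0.606, -0.292, 0.25]
force: [0.8, -0.1, -2.3]
opening: 44.0
t 8.47 tcp [593.3 -50.2 186.6] shift [39.7  3.2 68.7]
axes cols [[0.096, 0.99, -0.104], [0.698, -0.142, -0.702], [-0.709, -0.005, -0.705]] q [ 0.09  0.49  1.51 -0.77  1.43  0.45]
t 8.47 tcp [593.3 -50.2 186.6] shift [ 83.2   3.6 111.9]
axes cols [[0.096, 0.99, -0.104], [0.698, -0.142, -0.702], [-0.709, -0.005, -0.705]] q [ 0.09  0.49  1.51 -0.77  1.43  0.45]
```

```bash
python3 -m crank '[0.03,0.019,0.0015,0.032,0,0,0,0.03,0.019,0.0015,0.032,0,0,0,0.03,0,0,0,0,0,0,0.03,0,0,0,0,0,0]'
python3 - <<'E'
from h import *; import pickle
P=[]
for i in range(4):
    st=r.state(); im=read_camera("wrist" if i<1 else "side"); P.append(st["tcp_pos"]); 
    if i==0: w=im; pickle.dump(st,open("w4.pkl","wb"))
print(np.round(P,1)); sc=read_camera("scene")
z=lambda i,s:cv2.resize(i,None,fx=s,fy=s,interpolation=cv2.INTER_CUBIC)
np.save("w4.npy",w); a=z(w[100:400,150:500],1.14); b=z(im[170:290,240:370],3.0)[:,:390]; c=z(sc[180:280,280:400],2.5)
o=np.zeros((600,800,3),np.uint8); o[:a.shape[0],:a.shape[1]]=a[:,:]; o[:b.shape[0],405:405+b.shape[1]]=b; o[350:600,:c.shape[1]]=c
save(o,"m4.png"); print(a.shape,b.shape,c.shape)
go([593.1,-71.1,48.7])
E
```

```text
time: 8.8
tcp_pos: [592.6, -72.8, 116.1]
eef_rot: [0.699, 0.603, -0.293, 0.249]
force: [0.8, -1.3, -1.9]
opening: 43.7
[[592.6 -72.8 116.1]
 [594.4 -72.5 118.3]
 [595.4 -72.3 119.5]
 [595.8 -72.  120. ]]
(342, 399, 3) (360, 390, 3) (250, 300, 3)
t 9.05 tcp [595.7 -71.7 119.6] shift [50.5 -2.9 49.8]
axes cols [[0.105, 0.989, -0.101], [0.696, -0.146, -0.703], [-0.71, 0.003, -0.704]] q [ 0.05  0.57  1.54 -0.8   1.33  0.53]
```

View pics/m4.png

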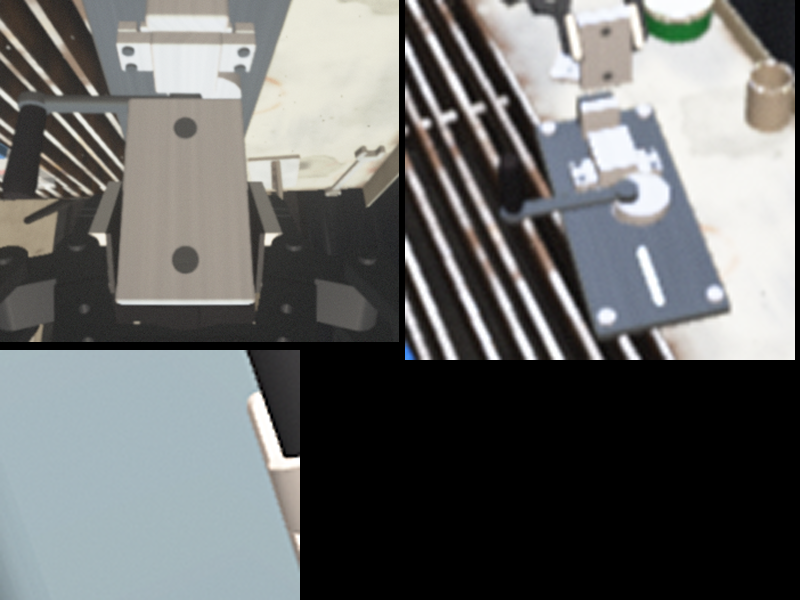

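```bash
python3 - <<'E'
from h import *; import pickle
st=pickle.load(open("w4.pkl","rb")); C=cam("wrist",st); print(st["joint_pos"].round(3))
S=np.array([594.6,-61]);f=np.array([.146,.989]);x=np.array([.989,-.146]);O=S-50*f; print(O)
def F(a,b,z): return np.r_[O+a*x+b*f,z]
for a,b,z in((-37,22,12),(-37,22,30),(37,22,30),(37,22,12),(-17,40,42),(17,40,42),(-17,22,42),(17,22,42)):
    print((a,b,z),((w2pix(C,F(a,b,z))-[150,100])*1.14).round())
for i in range(3): print(r.state()["tcp_pos"].round(1))
im=np.load("w4.npy"); save(im,"w4c.png",(230,90,400,210),4.5)
E
```

```text
[ 0.053  0.577  1.54  -0.798  1.327  0.525]
[ 587.3  -110.45]
(-37, 22, 12) [120.  19.]
(-37, 22, 30) [117.  46.]
(37, 22, 30) [258.  47.]
(37, 22, 12) [255.  20.]
(-17, 40, 42) [151.  44.]
(17, 40, 42) [223.  44.]
(-17, 22, 42) [154.  65.]
(17, 22, 42) [221.  65.]
[595.7 -71.7 119.6]
[595.7 -71.7 119.6]
[595.7 -71.7 119.6]
```

View pics/w4c.png

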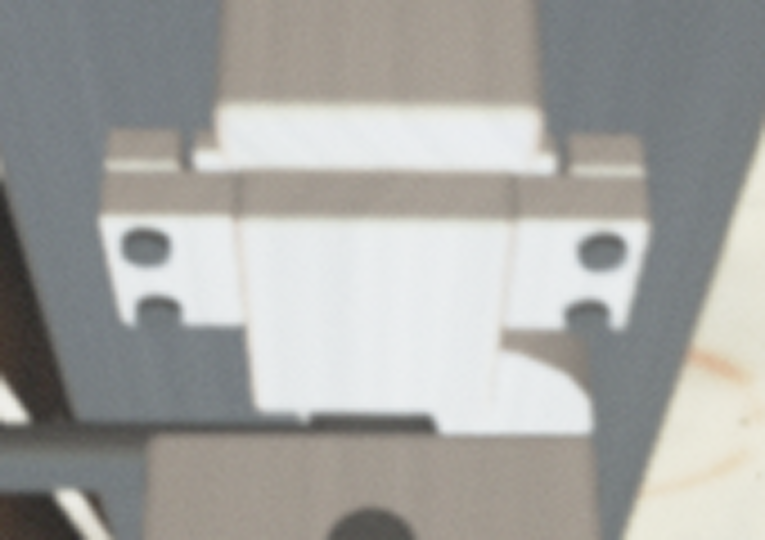

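The fixture sits where predicted, within about 2.5 px (1.5 mm): the guide's top corner is seen at (252,138) against a predicted (252,140). The plate's lower edge is laterally centred over the jaw. I'll lower to just above the fence and check again.

```bash
python3 -m crank '[0.03,0.0138,-0.0006,0.0137,0,0,0,0.03,0.0138,-0.0006,0.0137,0,0,0,0.03,0,0,0,0,0,0,0.03,0,0,0,0,0,0,0.03,0,0,0,0,0,0]'
python3 - <<'E'
from h import *; import pickle
st=r.state(); w=read_camera("wrist"); st2=r.state(); pickle.dump(st,open("w5.pkl","wb"))
print(st["tcp_pos"],st2["tcp_pos"]); save(w,"w5c.png",(210,50,410,200),4)
E
```

```text
time: 9.47
tcp_pos: [593.7, -71.8, 79.5]
eef_rot: [0.699, 0.603, -0.291, 0.252]
force: [0.0, 0.8, -2.3]
opening: 43.7
[593.69110285 -71.75049573  79.54599355] [593.90649223 -71.76857898  79.73697408]
```

View pics/w5c.png

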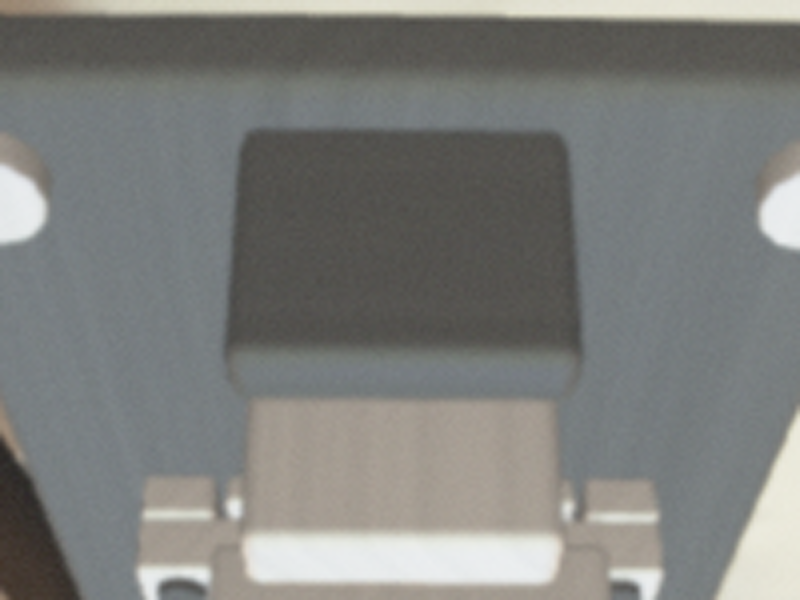

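```bash
python3 - <<'E'
from h import *; import pickle; from pose import s
from scipy.optimize import least_squares
st=pickle.load(open("w5.pkl","rb")); K,k1,p,Rm=cam("wrist",st)
S=np.array([594.6,-61]);f=np.array([.146,.989]);x=np.array([.989,-.146]);O=S-50*f
F=lambda a,b,z:np.r_[O+a*x+b*f,z]; B=np.c_[np.r_[x,0],np.r_[f,0],[0,0,1]]
M=[((-17,70,50),(245,534)),((17,70,50),(560,533)),((-17,60,50),(245,584)),((17,60,50),(560,584)),((-37,22,12),(147,478)),((37,22,12),(655,482)),((0,95,12),(400,76)),((0,95,0),(400,16))]
def res(q,rot=False):
    C=(K,k1,p+B@q[:3],R.from_rotvec(q[3:])@Rm if 0 else R.from_rotvec(np.radians(q[3:])).as_matrix()@Rm)
    o=[]
    for P,u in M:
        e=w2pix(C,F(*P))-(np.array(u)/4+[210,50]); o+= [e[0] if P[0] else 0,e[1]]
    return np.array(o)
print("raw",res(np.zeros(6)).reshape(-1,2).round(1).tolist())
t=least_squares(lambda q:res(np.r_[q,0,0,0]),np.zeros(3)); print("shift fixture xyz",t.x.round(2),t.fun.round(1))
t6=least_squares(res,np.zeros(6)); print(t6.x.round(2),t6.fun.round(1))
A=R.from_quat(st["eef_rot"]).as_matrix()
for c in (s.x[:3],[6.6,-.4,-7.8]):
    w=st["tcp_pos"]+A@c; print("plate centre in fixture (raw)", (B.T@(w-np.r_[O,0])).round(1))
for a in(43,45):
    L=A@[np.cos(np.radians(a)),0,np.sin(np.radians(a))]; print("L in fixture",(B.T@L).round(3))
E
```

```text
raw [[-0.7, 0.8], [3.5, 1.0], [1.7, -0.3], [1.1, -0.4], [1.2, -1.6], [2.3, -2.6], [0.0, 1.2], [0.0, -4.5]]
shift fixture xyz [0.69 2.07 1.09] [-1.7  1.   1.2  1.2  0.7 -0.4 -1.  -0.4  0.8 -1.3  0.4 -2.3  0.   3.2
  0.  -2.3]
[-0.64 -0.57  4.77  1.55 -0.26  0.51] [-1.5 -0.2  1.6  0.4  0.7 -0.9 -0.8 -0.6  0.1  0.6 -0.1  0.1  0.   2.7
  0.  -2.1]
plate centre in fixture (raw) [ 0.2 48.6 80.6]
plate centre in fixture (raw) [ 0.3 49.4 80.3]
L in fixture [ 0.001  0.029 -1.   ]
L in fixture [ 0.001 -0.006 -1.   ]
```

Estimates agree to about 2 mm, and the plate centre is at fixture y ≈ 49–51, x ≈ 0. Lowering.

```bash
python3 -m crank '[0.03,0.005,0,0.005,0,0,0,0.03,0.005,0,0.005,0,0,0,0.03,0.005,0,0.005,0,0,0,0.03,0.004,0,0.004,0,0,0,0.03,0,0,0,0,0,0,0.03,0,0,0,0,0,0]'
```

```text
time: 10.02
tcp_pos: [592.1, -72.1, 50.1]
eef_rot: [0.698, 0.603, -0.293, 0.251]
force: [-0.1, -0.9, -2.4]
opening: 44.1
```

```bash
python3 -m crank '[0.03,0.001,0,0.001,0,0,0,0.03,0,0,0,0,0,0]';python3 -m crank '[0.03,0.001,0,0.001,0,0,0,0.03,0,0,0,0,0,0]'
```

```text
time: 10.18
tcp_pos: [592.8, -72.0, 49.6]
eef_rot: [0.698, 0.603, -0.292, 0.251]
force: [0.2, 0.6, -2.3]
opening: 43.7
time: 10.35
tcp_pos: [593.0, -72.1, 48.6]
eef_rot: [0.698, 0.603, -0.292, 0.252]
force: [-0.0, -0.7, -1.3]
opening: 43.9
```

```bash
python3 -m crank '[0.03,0.0007,0,0.0007,0,0,0,0.03,0,0,0,0,0,0]'
```

```text
time: 10.52
tcp_pos: [593.0, -72.1, 48.5]
eef_rot: [0.698, 0.603, -0.292, 0.252]
force: [-2.6, 1.7, 3.9]
opening: 43.9
```

```bash
python3 -m crank '[0.05,0,0,0,0,0,0,0.06,0,0,0,0,0,0,0.065,0,0,0,0,0,0,0.07,0,0,0,0,0,0,0.07,0,0,0,0,0,0,0.07,0,0,0,0,0,0,0.07,0,0,0,0,0,0]'
python3 - <<'E'
from h import *
w=read_camera("side"); save(w,"s6.png",(265,175,365,275),6); 
E
```

```text
time: 11.1
tcp_pos: [592.6, -72.1, 47.1]
eef_rot: [0.698, 0.603, -0.292, 0.251]
force: [0.6, -1.0, -0.6]
opening: 69.9
```

View pics/s6.png

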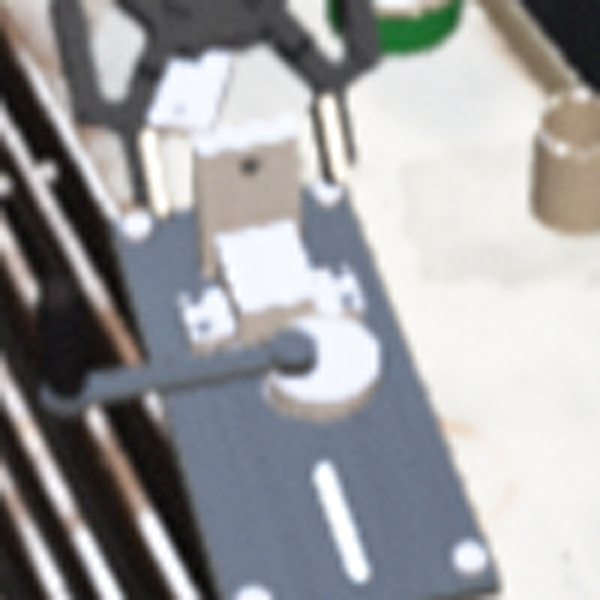

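The side view shows the plate standing upright in the gap, its face at crop (248,190), with the open fingers clear on both sides. I'll back off along the tool and bring it upright.

```bash
python3 -m crank '[0.07,0,0,-0.01,0,0,0,0.07,0,0,-0.03,0,0,0,0.07,0,0,-0.035,0,0,0,0.07,0,0,-0.04,0,0,0,0.07,0,0,-0.03,0,6,0,0.07,0,0,0,0,6.6,0,0.07,0,0,0,0,6.6,0,0.07,0,0,0,0,6.6,0,0.07,0,0,0,0,6.6,0,0.07,0,0,0,0,6.6,0]'; python3 -m crank '[0.07,0,0,0,0,6.6,0,0.07,0,0,0,0,0,7,0.07,0,0,0,0,0,7,0.07,0,0,0,0,0,7,0.07,0,0,0,0,0,7,0.07,0,0,0,0,0,7,0.07,0,0,0,0,0,7,0.07,0,0,0,0,0,7,0.07,0,0,0,0,0,7,0.07,0,0,0,0,0,7]'; python3 -m crank '[0.07,0,0,0,0,0,7,0.07,0,0,0,0,0,7,0.07,0,0,0,0,0,7,0.07,0,0,0,0,0,6,0.07,0,0,0,0,0,0]'
python3 -c "
from h import *
go([489,-126,160]);go([460,-126,160]);"
```

```text
time: 11.98
tcp_pos: [608.9, 31.0, 151.3]
eef_rot: [0.755, 0.653, -0.039, 0.035]
force: [0.1, -0.5, 0.3]
opening: 69.9
time: 12.82
tcp_pos: [607.9, 30.5, 149.8]
eef_rot: [0.987, 0.159, 0.0, -0.003]
force: [-0.5, -0.2, 0.1]
opening: 70.4
time: 13.23
tcp_pos: [607.9, 30.5, 149.7]
eef_rot: [0.997, -0.075, -0.0, -0.003]
force: [0.9, -0.1, -0.4]
opening: 70.0
t 13.23 tcp [607.9  30.5 149.7] shift [-94.3 172.4 -11.1]
axes cols [[0.989, -0.149, -0.0], [-0.149, -0.989, 0.005], [-0.001, -0.005, -1.0]] q [-0.15  0.34  1.59  0.01  1.22  1.57]
t 13.23 tcp [607.9  30.5 149.7] shift [-123.   176.7  -11. ]
axes cols [[0.989, -0.149, -0.0], [-0.149, -0.989, 0.005], [-0.001, -0.005, -1.0]] q [-0.15  0.34  1.59  0.01  1.22  1.57]
```

```bash
python3 -m crank '[0.07,-0.0188,0.0344,-0.002,0,0,0,0.07,-0.0188,0.0344,-0.002,0,0,0,0.07,-0.0188,0.0344,-0.002,0,0,0,0.07,-0.0188,0.0344,-0.002,0,0,0,0.07,-0.0188,0.0344,-0.002,0,0,0,0.07,0,0,0,0,0,0,0.07,0,0,0,0,0,0,0.07,0,0,0,0,0,0]'
python3 - <<'E'
from h import *
go([489,-126,55])
st=r.state(); C=cam("wrist",st); im=read_camera("wrist"); st=r.state(); print(st["tcp_pos"].round(1))
print("handle top pred",w2pix(C,[489,-126,97]).round(),"base",w2pix(C,[489,-126,40]).round())
g=im.max(2); u,v=w2pix(C,[489,-126,97]).astype(int)
x0,y0=max(u-45,0),max(v-60,0); sub=g[y0:v+50,x0:u+45]
for row in sub[::6,::5]: print(' '.join('%3d'%k for k in row))
print(x0,y0); np.save("w7.npy",im)
E
```

```text
time: 13.9
tcp_pos: [490.1, -126.5, 159.0]
eef_rot: [0.997, -0.073, -0.0, -0.003]
force: [0.0, -1.0, 0.3]
opening: 69.6
t 13.9 tcp [ 490.1 -126.5  159. ] shift [ -1.1   0.2 104. ]
axes cols [[0.989, -0.145, 0.0], [-0.145, -0.989, 0.005], [-0.0, -0.005, -1.0]] q [-0.49  0.11  1.85  0.    1.19  1.22]
[ 490.3 -125.9  158.8]
handle top pred [314. 225.] base [314. 197.]
 44  43  51  54  52  58  65  74 125 125 122 133 153 154 154 158 166 148
129 176 201 208 215 216 211 168 126 126 122  89  72  60  57  59  58  57
201 166 129  92  68  62  63  68 125 122 120  71  60  58  61  57  56  58
 57  59  62  57  61  59  56  65 122 124 122  55  45  43  44  42  44  50
 51  55  48  46  44  45  43  64 123 124 121  59  53  54  48  59  63  68
 43  47  54  57  63  64  62 108  40  40  41 113 155 210 213 208 185 166
 61  69  93 128 176 207 194  43  40  42  41  71 121  83  50  46  42  45
215 208 191 142 109  77  56  39  37  40  38  41  44  44  49  53  59  58
 42  40  42  46  48  47  52  39  42  44  50  44  60  80  97 138 171 208
 54  50  60  63  69  82  62  55  81  89  91  47 149 124  92  70  60  62
203 207 194 160 130 109  44  73  78  81  81  75  52  51  43  42  40  41
 57  60  51  54  50  46  40  71  72  72  70  72  47  47  46  45  50  50
 41  44  41  43  46  50  48  58  66  68  65  59  63  63  64  60  55  69
 49  55  58  58  64  66  60  60  70 106 140 182 201 211 216 217 223 220
112 145 182 200 211 214 217 217 209 163 142  98  69  63  57  57  55  47
165 134  93  69  62  59  56  56  51  45  47  44  43  52  40  44  48  49
 45  41  45  44  40  40  44  42  47  44  48  50  53  54  56  51  59  60
 44  39  47  45  49  57  56  51  49  54  58  61  55  63  65  76 108 152
 47  50  58  64  67  74  87 122 169 216 229 235 234 232 224 219 151 113
268 164
```

Image values put the handle top at about pixel (314,230) against a predicted (314,225), so I'll shift 3.5 mm along -x of the tool, go down and close.

```bash
python3 -m crank '[0.07,-0.0035,0,0.034,0,0,0,0.07,0,0,0.036,0,0,0,0.07,0,0,0.034,0,0,0,0.07,0,0,0,0,0,0,0.0,0,0,0,0,0,0,0,0,0,0,0,0,0,0,0,0,0,0,0,0,0,0,0,0,0,0,0,0,0,0,0,0,0,0,0,0,0,0,0,0]'; python3 -m crank '[0,0,0,0,0,0,0,0,0,0,0,0,0,0,0,0,0,0,0,0,0]'
```

```text
time: 14.2
tcp_pos: [490.1, -125.6, 158.3]
eef_rot: [0.997, -0.072, -0.001, -0.003]
force: [-0.4, 1.2, -0.1]
opening: 34.2invalid input
```

The first call was invalid (row miscount), so only the closing rows ran, up above the handle. I'll reopen and redo it.

```bash
python3 -m crank '[0.07,0,0,0,0,0,0,0.07,0,0,0,0,0,0,0.07,0,0,0,0,0,0,0.07,0,0,0,0,0,0,0.07,-0.0035,0,0.034,0,0,0,0.07,0,0,0.036,0,0,0,0.07,0,0,0.034,0,0,0,0.07,0,0,0,0,0,0]'
```

```text
time: 14.87
tcp_pos: [481.2, -123.0, 48.3]
eef_rot: [0.997, -0.073, -0.006, -0.005]
force: [-1.6, 1.0, -0.7]
opening: 69.8
```

```bash
python3 -m crank '[0,0,0,0,0,0,0,0,0,0,0,0,0,0,0,0,0,0,0,0,0,0,0,0,0,0,0,0,0,0,0,0,0,0,0,0,0,0,0,0,0,0,0,0,0,0,0,0,0,0,0,0,0,0,0,0]'
```

```text
time: 15.53
tcp_pos: [488.0, -126.0, 56.9]
eef_rot: [0.997, -0.073, 0.001, -0.002]
force: [-0.6, 2.0, 7.3]
opening: 18.0
```

Gripped (opening 18.0 mm). Swinging the lever along its arc in 5° rows.

```bash
python3 -m crank '[0,0.00036,0.00828,0,0,0,-5,0,0.00036,0.00828,0,0,0,-5,0,0.00036,0.00828,0,0,0,-5,0,0.00036,0.00828,0,0,0,-5,0,0.00036,0.00828,0,0,0,-5,0,0.00036,0.00828,0,0,0,-5,0,0.00036,0.00828,0,0,0,-5,0,0.00036,0.00828,0,0,0,-5,0,0.00036,0.00828,0,0,0,-5,0,0,0,0,0,0,0]'
cat > lev.py <<'E'
from h import *
st=r.state(); O=np.array([587.3,-110.45]);f=np.array([.146,.989]);x=np.array([.989,-.146]); d=st["tcp_pos"][:2]-O; a,b=d@x,d@f
A=R.from_quat(st["eef_rot"]).as_matrix()
print("t",st["time"],"fix xy",round(a,1),round(b,1),"q",np.degrees(np.arctan2(-(b+30),-a)).round(1),"rad",np.hypot(a,b+30).round(1),"yaw-fix",np.degrees(np.arctan2(A[1,0],A[0,0])).round(1)+8.4,"F",st["force"].round(1),st["opening"].round(1),st["tcp_pos"].round(1))
E
python3 lev.py
```

```text
time: 16.37
tcp_pos: [505.3, -197.4, 56.8]
eef_rot: [0.949, 0.316, 0.001, -0.001]
force: [-5.7, 3.8, 14.2]
opening: 17.9Traceback (most recent call last):
  File "lev.py", line 4, in <module>
    print("t",st["time"],"fix xy",round(a,1),round(b,1),"q",np.degrees(np.arctan2(-(b+30),-a)).round(1),"rad",np.hypot(a,b+30).round(1),"yaw-fix",np.degrees(np.arctan2(A[1,0],A[0,0])).round(1)+8.4,"F",st["force"].round(1),st["opening"].round(1),st["tcp_pos"].round(1))
                                                                                                                                                                                                                              ^^^^^^^^^^^^^^^^^^^
AttributeError: 'float' object has no attribute 'round'
```

```bash
sed -i 's/st\["opening"\].round(1)/round(st["opening"],1)/' lev.py; python3 lev.py; python3 -m crank '[0,0.00036,0.00828,0,0,0,-5,0,0.00036,0.00828,0,0,0,-5,0,0.00036,0.00828,0,0,0,-5,0,0.00036,0.00828,0,0,0,-5,0,0.00036,0.00828,0,0,0,-5,0,0.00036,0.00828,0,0,0,-5,0,0.00036,0.00828,0,0,0,-5,0,0.00036,0.00828,0,0,0,-5,0,0.00036,0.00828,0,0,0,-5,0,0,0,0,0,0,0]'; python3 lev.py;  python3 -m crank '[0,0,0,0,0,0,0,0,0,0,0,0,0,0,0,0,0,0,0,0,0]'; python3 lev.py
```

```text
t 16.3667 fix xy -68.4 -98.0 q 44.8 rad 96.4 yaw-fix 45.199999999999996 F [-5.7  3.8 14.2] 17.9 [ 505.3 -197.4   56.8]
time: 17.2
tcp_pos: [567.7, -234.8, 56.9]
eef_rot: [0.755, 0.655, 0.001, -0.001]
force: [-7.1, -0.2, 11.0]
opening: 18.3
t 17.2 fix xy -1.3 -125.8 q 89.2 rad 95.8 yaw-fix 90.30000000000001 F [-7.1 -0.2 11. ] 18.3 [ 567.7 -234.8   56.9]
time: 17.45
tcp_pos: [567.0, -234.7, 56.9]
eef_rot: [0.757, 0.654, 0.001, -0.001]
force: [-5.3, -1.9, 9.6]
opening: 18.1
t 17.45 fix xy -1.9 -125.9 q 88.9 rad 95.9 yaw-fix 90.0 F [-5.3 -1.9  9.6] 18.1 [ 567.  -234.7   56.9]
```

```bash
python3 - <<'E'
from h import *
a=read_camera("side");b=read_camera("wrist");z=lambda i,s:cv2.resize(i,None,fx=s,fy=s,interpolation=cv2.INTER_CUBIC)
a=z(a[175:285,265:365],4);b=z(b[0:400,200:440],1.4)[:,:336]
o=np.zeros((560,760,3),np.uint8);o[:440,:400]=a;o[:560,410:746]=b[:560];save(o,"fin.png")
E
```

```text
(no output)
```

View pics/fin.png

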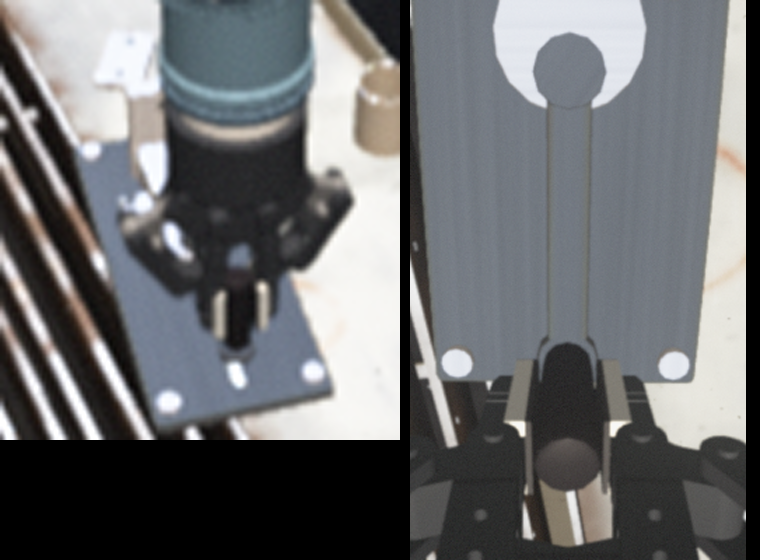

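The right (wrist) half shows the lever straight along the base axis and covering the rib, with both fingers on the handle at (568,440). In the left (side) half the plate still stands upright against the jaw at (145,125), partly hidden by the gripper. Joint geometry gives q ≈ 89°, within tolerance, so I'm handing in.

```bash
python3 -c "
from h import *
print(workorder.hand_in()); print(r.state()['time'])"; python3 lev.py
```

```text
the job is handed in; nothing more can be done
None
the job is handed in; nothing more can be done
the job is handed in; nothing more can be done
```

I stood the plate on a short edge in the gap and let go of it. I then gripped the cam handle, swung the lever to its highest lift, and handed in at about 17.5 s still holding it.

**Lever:** the last measurements put it at about 89° (1.55 rad) and at rest. Finger opening on the handle was 18 mm, and the wrist picture shows the lever straight over the rib.

**Plate:** a side picture taken after release shows it upright in the middle of the gap with the fingers clear. In the last picture it still stands at the jaw, partly hidden by the gripper. I could not see the fence, so how far it was pushed back and how square the plate sits are inferred from the lever angle, not measured.

**Bystanders:** I did not reach for or touch any of them, but I made no separate check of their positions at the end.

**Disagreements and slips:**
- TCP readings wandered by 2–4 mm just after moves.
- The camera estimate of the plate's angle in the grip was 43°, against 45° from the joints. I settled it by lowering until contact.
- At the handle, one call was refused for a miscounted row, so the fingers began closing early above it. I reopened them and repeated the move.
- A steady vertical force of about 10 N remained on the tool while holding the handle.
- I viewed 12 pictures, two over the budget.

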